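# Lay out the muffins and hold up the photo stand

### The arm

A 6-joint arm with a two-finger parallel gripper is mounted at the origin on the work surface. World frame = base frame: x ahead of the robot, y to its left, z up, the work surface at z = 0. Lengths are in m, angles in rad, forces in N, time in s.
With the tool pointing down it reaches from about 0.4 to 0.825 m from the base axis. Payload 7 kg.
Tool frame: the origin (TCP) lies at the very end of the fingers, on their centre line; the grasp point (between the pads) lies 19 mm behind it; z points along the fingers, y is the direction in which the jaws open and shut (so a half turn about z gives the same grasp; the last joint's range is limited). The gripper opens to 88 mm and grips with 3 to 60 N. Pads are 19 mm wide; open, the fingers measure 130 mm over their backs; the gripper's body (78 mm by 193 mm) begins 47 mm behind the grasp point.
Start: joints at [1.421, 0.359, 0.012, 0, -1.224, -0.288], TCP at [0.286, 0.611, 0.227] pointing down, gripper open.
Joint ranges: [-3.07, 3.07], [-1.43, 2.12], [-1.02, 1.25], [-3.03, 1.67], [-3.05, -0], [-3.03, 3.03]. Speed limits (rad/s): [2.39, 2.39, 3.01, 3.14, 3.14, 3.14].

### API

Orientations are given as [roll, pitch, yaw] about the fixed x, y, z axes, in that order (R = Rz(yaw) Ry(pitch) Rx(roll)).
In Python, from workcell import monitor, eyes, job gives the robot as it stands.
- The arm moves only by the tool carry_out, never from a script. Its arguments are lists of equal length, an entry for each row: "dp": the shift along the tool's x, y, z in mm, a list of three; "roll": the turn about the tool's z in rad; "gripper": the closure, from 0 (fully open) to 1 (shut). In form: {"dp": [[x, y, z], ...], "roll": [roll, ...], "gripper": [gripper, ...]}. A call has exactly 5 rows; each row shifts and turns the commanded pose from where the row before left it, along the tool's axes as they then stand; what a row does not reach is not made up. A row lasts 1/8 s, in which the tool goes at most 62.5 mm and 10.7 degrees, less where a joint would pass 70% of its speed; a pose out of reach is approached as far as the arm can. A call with a gripper value outside its range is refused whole. The fingers move at their own pace and stop on an object; "force" is the grip in N (left out, the last holds). Time passes only in rows, so rows that do not move let the fingers close, or fill a call up. It gives the time, the measured TCP pose, the force and the opening at its end, in the units of the state.
- monitor.read_state(): the state, without advancing time (a new reading comes with each control period).
- eyes.capture(name): name is "side" or "top"; returns the picture (480x640x3 uint8, blue, green, red); there is no depth.
- eyes.calibration(name): a dict with "vfov" (degrees; the focal length in pixels is half the picture's height over the tangent of half this angle, whatever the lens; pixels are square), "cx", "cy" (the principal point, pixels), "rvec" (rotation vector, rad) and "tvec" (3), from world to camera coordinates, as OpenCV has them. Camera axes: x right, y down, z forward; pixel columns grow to the right and rows downward; lengths in m; the calibration is good to about 2 mm. A picture is of the moment at which its call begins. calibration takes no time and is no camera call.
- job.hand_in(): hands the job in, once; it reports no verdict.
Trained networks look in the newest picture that a camera, given by its name, has taken for a name from the list of things; names that differ only in an ending like _2 or _b are one class to them, and where a whole thing is asked for, a point or a joint stands for the part that bears it (a point fixed in the world has none). Each returns a list of dicts, best first, with "confidence" (0 to 1); they miss things now and then, are a little off and sometimes report something else, mostly with a low value. They report only what shows in the picture. A call takes as long as a camera call. They do not tell look-alikes from the thing itself.
- eyes.spot_in(camera, query): "bbox" ([left, top, right, bottom] in pixels, round what is visible of it).
- eyes.pinpoint(camera, query): "pixel" ([column, row] in pixels: a listed point, or the origin of a listed thing).
The state is a dict: "time": time; "qpos": joint angles; "dq": joint speeds; "joint_efforts": joint torques, N m; "eef_pos": TCP position; "tcp_rot": TCP orientation; "ft_force": force on the tool from outside, world axes, zero at the start; "torque": the same for the moment, N m; "finger_gap": finger opening in m.
Only numpy, scipy, OpenCV 4.12 (cv2) and the standard library are available. Lean on these libraries where they do the work, as an engineer would, in place of code of your own. Each camera call takes 0.05 s, during which the arm holds its last target. There are 200 camera calls.

### The job

Finish the muffin display for the menu photo: set the three loose muffins down gently, one centred on each free paper mark of the board, so that all four stand upright in a neat square. Then clamp the grip of the photo stand so that its orange button is squeezed in, pull the mast straight up past the first stop to the second stop, as far as it goes, and finish there still gripping it: the program ends while holding the mast fully up, because it sinks when let go. Leave the other things on the counter where they are.

Things in the scene. Friction and masses are not known exactly. Their poses are not given: they have to be found in the camera images.
- muffin1_mid (a point): mini muffin in a straight-sided ribbed paper cup with brown dotted top, 40 mm across, 44 mm tall, 30 to 55 g; the point is its centre, 22 mm above its underside, z up. It starts loose on the counter, standing; all muffins are alike, any may go to any free mark.
- muffin2_mid (a point): mini muffin in a straight-sided ribbed paper cup with brown dotted top, 40 mm across, 44 mm tall, 30 to 55 g; the point is its centre, 22 mm above its underside, z up. It starts loose on the counter, standing; all muffins are alike, any may go to any free mark.
- muffin3_mid (a point): mini muffin in a straight-sided ribbed paper cup with brown dotted top, 40 mm across, 44 mm tall, 30 to 55 g; the point is its centre, 22 mm above its underside, z up. It starts loose on the counter, standing; all muffins are alike, any may go to any free mark.
- muffin4_mid (a point): mini muffin in a straight-sided ribbed paper cup with brown dotted top, 40 mm across, 44 mm tall, 30 to 55 g; the point is its centre, 22 mm above its underside, z up. It already stands on a mark of the board (mark1) and may stay there.
- mark1 (a point): white round paper mark, 56 mm across, flat on the dark wooden board (190 x 190 mm, 12 mm thick, fixed); the point is its centre on the board's top, 12 mm above the counter; x and y run along the board's edges. The four marks form a square of 85 mm pitch (mark1 and mark2 nearest the robot, mark1 and mark3 on the right as the robot sees it).
- mark2 (a point): white round paper mark, 56 mm across, flat on the dark wooden board (190 x 190 mm, 12 mm thick, fixed); the point is its centre on the board's top, 12 mm above the counter; x and y run along the board's edges. The four marks form a square of 85 mm pitch.
- mark3 (a point): white round paper mark, 56 mm across, flat on the dark wooden board (190 x 190 mm, 12 mm thick, fixed); the point is its centre on the board's top, 12 mm above the counter; x and y run along the board's edges. The four marks form a square of 85 mm pitch.
- mark4 (a point): white round paper mark, 56 mm across, flat on the dark wooden board (190 x 190 mm, 12 mm thick, fixed); the point is its centre on the board's top, 12 mm above the counter; x and y run along the board's edges. The four marks form a square of 85 mm pitch.
- grip_mid (a point): centre of the black grip block on top of the photo stand's mast: 26 mm along its x, 24 mm along its y, 60 mm tall, 30 mm above and below this point; 185 mm above the counter with the mast down, 285 mm at the second stop. z is up, along the mast. With the button on its +x face it is 34 mm wide along x: clamp across x, at this height, to squeeze the button in.
- button_face (a point): middle of the outer face of the orange release button on the grip's +x side, 21 mm from grip_mid while out (8 mm proud of the grip), at the same height; 12 mm wide, 34 mm tall, x points out of it.
- camera_mid (a point): centre of the grey camera on the mast, 50 mm to the grip's -y and 53 mm below grip_mid: 60 x 30 x 40 mm, lens a further 12 mm out. Below it the fixed black tube is 32 mm across, its top 69 mm under grip_mid when down; fixed round foot 110 mm across.
- mast (a joint): height of the mast (m): 0 down, 0.05 first stop, 0.10 second stop, end of travel. A spring and its weight pull it down with 4 to 9 N; let go, it sinks back 20 mm or more. Button out: a latch blocks it at the bottom (2 mm play) and at the first stop; button kept in: it slides past both.
- release (a joint): travel of the orange button into the grip (m): 0 out, 0.009 fully in; it frees the latch from about 0.004. Springs back when let go; 1.5 N to start, 5.5 N fully in. At 0.008 it is flush with the grip's face.
- espresso_cup: bystander, leave alone: white espresso cup, 64 mm across, 58 mm tall; origin under its centre.
- milk_pitcher: bystander, leave alone: steel milk pitcher, 80 mm across plus handle, 100 mm tall; origin under its centre.
- tamper: bystander, leave alone: dark steel tamper standing on its 56 mm foot, 61 mm tall; origin under its centre.
- bean_jar: bystander, leave alone: brown jar with cork lid, 80 mm across, 130 mm tall; origin under its centre.
- grinder_brush: bystander, leave alone: brush lying on the counter between board and stand, about 160 mm long; origin under its centre.
- green_dish: bystander, leave alone: green dish, 120 mm across, 20 mm tall; origin under its centre.
Not all that is in view belongs to the job. Leave any blue or yellow look-alike of the part that bears muffin4_mid alone.

How it is judged:
On the way, in this order (a step that is already met when the one before it is completed fails the run):
1. all four muffins stand upright on the four marks, let go (((horizontal distance between muffin1_mid and mark1 below 0.01 m and height (world z) of muffin1_mid between 0.03 and 0.038 m and angle between muffin1_mid's own z axis and vertical below 0.1 rad) or (horizontal distance between muffin2_mid and mark1 below 0.01 m and height (world z) of muffin2_mid between 0.03 and 0.038 m and angle between muffin2_mid's own z axis and vertical below 0.1 rad) or (horizontal distance between muffin3_mid and mark1 below 0.01 m and height (world z) of muffin3_mid between 0.03 and 0.038 m and angle between muffin3_mid's own z axis and vertical below 0.1 rad) or (horizontal distance between muffin4_mid and mark1 below 0.01 m and height (world z) of muffin4_mid between 0.03 and 0.038 m and angle between muffin4_mid's own z axis and vertical below 0.1 rad)) and ((horizontal distance between muffin1_mid and mark2 below 0.01 m and height (world z) of muffin1_mid between 0.03 and 0.038 m and angle between muffin1_mid's own z axis and vertical below 0.1 rad) or (horizontal distance between muffin2_mid and mark2 below 0.01 m and height (world z) of muffin2_mid between 0.03 and 0.038 m and angle between muffin2_mid's own z axis and vertical below 0.1 rad) or (horizontal distance between muffin3_mid and mark2 below 0.01 m and height (world z) of muffin3_mid between 0.03 and 0.038 m and angle between muffin3_mid's own z axis and vertical below 0.1 rad) or (horizontal distance between muffin4_mid and mark2 below 0.01 m and height (world z) of muffin4_mid between 0.03 and 0.038 m and angle between muffin4_mid's own z axis and vertical below 0.1 rad)) and ((horizontal distance between muffin1_mid and mark3 below 0.01 m and height (world z) of muffin1_mid between 0.03 and 0.038 m and angle between muffin1_mid's own z axis and vertical below 0.1 rad) or (horizontal distance between muffin2_mid and mark3 below 0.01 m and height (world z) of muffin2_mid between 0.03 and 0.038 m and angle between muffin2_mid's own z axis and vertical below 0.1 rad) or (horizontal distance between muffin3_mid and mark3 below 0.01 m and height (world z) of muffin3_mid between 0.03 and 0.038 m and angle between muffin3_mid's own z axis and vertical below 0.1 rad) or (horizontal distance between muffin4_mid and mark3 below 0.01 m and height (world z) of muffin4_mid between 0.03 and 0.038 m and angle between muffin4_mid's own z axis and vertical below 0.1 rad)) and ((horizontal distance between muffin1_mid and mark4 below 0.01 m and height (world z) of muffin1_mid between 0.03 and 0.038 m and angle between muffin1_mid's own z axis and vertical below 0.1 rad) or (horizontal distance between muffin2_mid and mark4 below 0.01 m and height (world z) of muffin2_mid between 0.03 and 0.038 m and angle between muffin2_mid's own z axis and vertical below 0.1 rad) or (horizontal distance between muffin3_mid and mark4 below 0.01 m and height (world z) of muffin3_mid between 0.03 and 0.038 m and angle between muffin3_mid's own z axis and vertical below 0.1 rad) or (horizontal distance between muffin4_mid and mark4 below 0.01 m and height (world z) of muffin4_mid between 0.03 and 0.038 m and angle between muffin4_mid's own z axis and vertical below 0.1 rad)) and contact force between the fingers and muffin1 below 0.05 N and contact force between the fingers and muffin2 below 0.05 N and contact force between the fingers and muffin3 below 0.05 N and contact force between the fingers and muffin4 below 0.05 N), for 0.2 s.
2. the button is squeezed in by the fingers while the mast is still down (value of joint release above 0.004 m and value of joint mast below 0.02 m and contact force between the fingers and mast above 1 N), for 0.05 s.
3. the mast is pulled past the first stop (value of joint mast above 0.06 m), for 0.05 s.
At the end, for the whole second after the job is handed in: The mast is up at its second stop (at least 94 of 100 mm), at rest, held by the fingers (over 2 N on the mast) through the last second; each of the four marks carries an upright muffin within 10 mm of its centre (tilt under 0.1 rad), standing on the board, not touched (all of step 1 and value of joint mast above 0.094 m and velocity of joint mast between -0.01 and 0.01 m/s and contact force between the fingers and mast above 2 N); the arm keeps its last pose, push and grip.
It fails at once if a bystander is moved more than 30 mm (distance of any of espresso_cup, milk_pitcher, tamper, bean_jar, grinder_brush, green_dish from where it was at the start of the episode above 0.03 m).
It fails at once if a muffin is let go in mid air (more than 20 mm above the board) instead of set down ((height (world z) of muffin1_mid above 0.055 m and contact force between the fingers and muffin1 below 0.02 N) or (height (world z) of muffin2_mid above 0.055 m and contact force between the fingers and muffin2 below 0.02 N) or (height (world z) of muffin3_mid above 0.055 m and contact force between the fingers and muffin3 below 0.02 N) or (height (world z) of muffin4_mid above 0.055 m and contact force between the fingers and muffin4 below 0.02 N)).
It also fails if it takes over 69 s, if anything falls off the work surface, if the arm or the gripper's body presses on something with over 40 N, if the wrist force passes 120 N, or if a joint passes its speed limit or range.

## Working session

There is one attempt and no reset: what is moved stays moved. The work goes in short steps, Python scripts to look and compute and a tool call to move; the robot and the scene stay as the last step left them, time stands still between calls to the robot, and variables do not carry over. Pictures are saved under pics/ and viewed, about 8 in all and at most 12, crops included, and the job is handed in when it is done.

Besides the shell and the picture viewer there is one more tool, called after ">>>" as name(argument=value, ...) on one line, values as JSON. carry_out: Moves the arm, as the interface text tells. Its arguments: {"type":"object","properties":{"dp":{"type":"array"},"roll":{"type":"array"},"gripper":{"type":"array"},"force":{"type":"number"}},"required":["dp","roll","gripper"]}

```bash
mkdir -p pics; ls
cat > h.py <<'E'
import numpy as np, cv2
from workcell import monitor, eyes, job
def cal(n):
    c=eyes.calibration(n); f=240/np.tan(np.radians(c['vfov'])/2)
    K=np.array([[f,0,c['cx']],[0,f,c['cy']],[0,0,1]]); R=cv2.Rodrigues(np.array(c['rvec'],float))[0]
    return K,R,np.array(c['tvec'],float).ravel()
def onz(n,px,z):
    K,R,t=cal(n); d=R.T@np.linalg.inv(K)@np.array([px[0],px[1],1.]); o=-R.T@t
    return o+d*(z-o[2])/d[2]
def proj(n,p):
    K,R,t=cal(n); q=K@(R@np.array(p,float)+t); return q[:2]/q[2]
E
python3 - <<'E'
from h import *
s=monitor.read_state(); print({k:np.round(v,3) for k,v in s.items()})
for n in ('side','top'):
    cv2.imwrite(f'pics/{n}0.png',eyes.capture(n)); K,R,t=cal(n); print(n,K[0,0],(-R.T@t).round(3),R.round(2).tolist())
for q,z in [('muffin1_mid',.022),('mark1',.012),('mark2',.012),('mark3',.012),('mark4',.012),('grip_mid',.185),('button_face',.185),('camera_mid',.132)]:
    for n in ('top','side'):
        for d in eyes.pinpoint(n,q)[:7]:
            print(q,n,round(d['confidence'],2),np.round(d['pixel'],1),onz(n,d['pixel'],z)[:2].round(4))
E
```

```text
pics
{'time': np.float64(0.0), 'qpos': array([ 1.421,  0.359,  0.011, -0.   , -1.224, -0.288]), 'dq': array([ 0.   , -0.001,  0.002, -0.002, -0.002,  0.001]), 'joint_efforts': array([-2.0000e-03, -5.8272e+01,  2.9305e+01,  6.9970e+00,  7.0000e-03,
       -0.0000e+00]), 'eef_pos': array([0.286, 0.611, 0.226]), 'tcp_rot': array([ 3.14 , -0.   , -0.438]), 'ft_force': array([ 0.329, -0.417,  0.537]), 'torque': array([-0.012, -0.024,  0.058]), 'finger_gap': np.float64(0.088)}
side 594.6272189335589 [0.166 0.582 0.97 ] [[-0.86, -0.52, -0.01], [-0.39, 0.65, -0.65], [0.34, -0.56, -0.76]]
top 563.3635256974696 [ 0.301 -0.045  1.391] [[-0.01, -1.0, -0.0], [-0.98, 0.01, -0.2], [0.2, -0.0, -0.98]]
muffin1_mid top 0.53 [400.6 240.5] [ 0.5654 -0.2232]
muffin1_mid side 0.76 [371.  209.3] [ 0.5643 -0.2331]
mark1 top 0.98 [323.1 289.1] [ 0.4471 -0.0308]
mark1 top 0.77 [297.4 246.9] [0.5527 0.0327]
mark1 top 0.65 [290.1 278.3] [0.4743 0.0503]
mark1 top 0.62 [334.7 256.6] [ 0.5277 -0.0599]
mark1 side 0.96 [317.4 292.7] [0.5508 0.0119]
mark1 side 0.86 [341.5 320.3] [0.4773 0.0431]
mark1 side 0.72 [372.6
[... 998 characters left out ...]
99]
mark4 side 0.96 [317.4 292.7] [0.5508 0.0119]
mark4 side 0.86 [341.5 320.3] [0.4773 0.0431]
mark4 side 0.72 [372.6 297.9] [ 0.4512 -0.0327]
mark4 side 0.67 [345.2 269.3] [ 0.533  -0.0666]
grip_mid top 0.65 [170.4 269.5] [0.4732 0.2969]
grip_mid side 0.66 [252.7 386.8] [0.4735 0.3032]
button_face top 0.59 [174.1 256.4] [0.5018 0.2903]
button_face side 0.42 [370.  209.5] [ 0.4971 -0.0916]
camera_mid top 0.91 [198.5 275.7] [0.4663 0.248 ]
camera_mid top 0.57 [401.1 244.2] [ 0.5356 -0.2098]
camera_mid top 0.29 [245.  224.5] [0.5837 0.1461]
camera_mid side 0.64 [280.8 379.6] [0.4641 0.2522]
camera_mid side 0.59 [365.2 397.2] [0.3379 0.2108]
camera_mid side 0.39 [429.5 184. ] [ 0.4502 -0.2604]
```

View pics/top0.png

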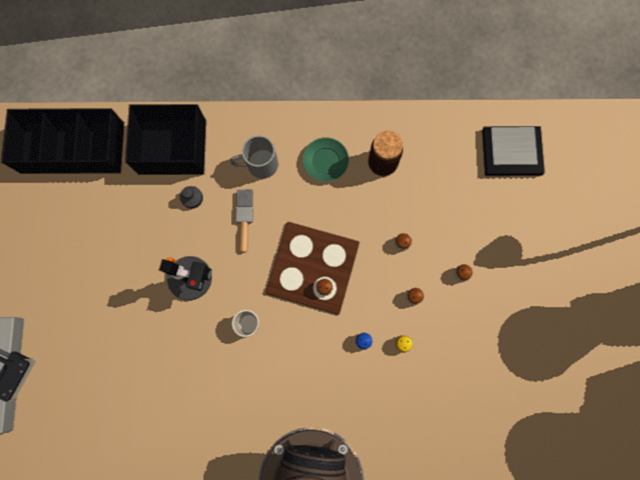

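View pics/side0.png

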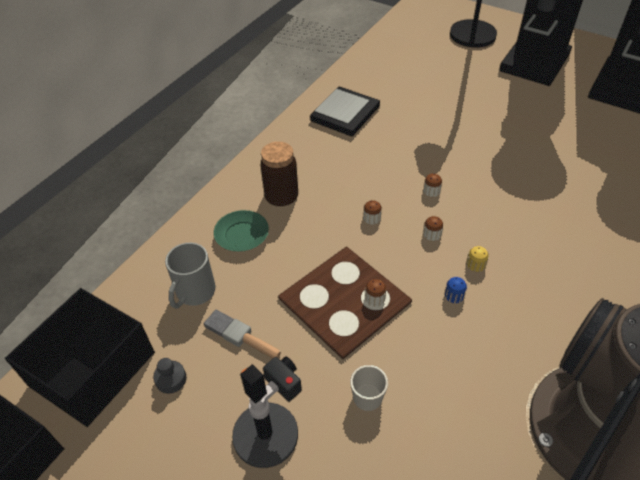

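The top view shows the loose brown muffins at (403,241), (416,296) and (465,272). The marks are at (301,246), (334,256), (291,279) and (323,289, taken), and the stand's grip is at about (170,269). I'll refine these by colour in both views.

```bash
cat >> h.py <<'E'
def tri(a,b):
    Ps=[cal(n)[0]@np.c_[cal(n)[1],cal(n)[2]] for n in ('top','side')]
    X=cv2.triangulatePoints(Ps[0],Ps[1],np.array(a,float).reshape(2,1),np.array(b,float).reshape(2,1)).ravel(); return X[:3]/X[3]
def blobs(m,amin,amax,box):
    n,_,st,c=cv2.connectedComponentsWithStats(m.astype(np.uint8))
    return [(c[i],int(st[i,4])) for i in range(1,n) if amin<st[i,4]<amax and box[0]<c[i][0]<box[2] and box[1]<c[i][1]<box[3]]
def plan(p,yaw_deg=None):
    """total shift in tool axes (mm) and roll from the present pose to TCP target p"""
    s=monitor.read_state(); from scipy.spatial.transform import Rotation as Ro
    R=Ro.from_euler('xyz',s['tcp_rot']).as_matrix(); d=R.T@(np.array(p)-s['eef_pos'])*1000
    r=0 if yaw_deg is None else -((yaw_deg-np.degrees(s['tcp_rot'][2])+90)%180-90)
    print('dp',d.round(1),'|d|',np.linalg.norm(d).round(0),'roll',np.radians(r).round(3),'yaw now',np.degrees(s['tcp_rot'][2]).round(1))
E
python3 - <<'E'
from h import *
for n,box in (('top',(260,220,500,320)),('side',(270,150,460,340))):
    im=cv2.imread(f'pics/{n}0.png'); hsv=cv2.cvtColor(im,cv2.COLOR_BGR2HSV)
    h,s,v=cv2.split(hsv)
    for nm,m,z in (('white',(s<60)&(v>150),.012),('brown',((h<12)|(h>172))&(s>150)&(v>50),.033)):
        for c,a in blobs(m,40,1500,box): print(n,nm,c.round(1),a,onz(n,c,z)[:2].round(4))
    b=im[255:300,155:220] if n=='top' else im[345:470,225:310]
    cv2.imwrite(f'pics/{n}grip.png',cv2.resize(b,None,fx=6 if n=='top' else 4,fy=6 if n=='top' else 4,interpolation=2))
    print(n,'orange',[(c.round(1),a) for c,a in blobs((h>3)&(h<14)&(s>200)&(v>120),2,300,(150,240,215,300) if n=='top' else (225,340,310,420))])
    for q in ('espresso_cup','milk_pitcher','bean_jar'):
        print(q,[ (np.round(d['bbox']),round(d['confidence'],2)) for d in eyes.spot_in(n,q)[:1]])
    print([(d['pixel'],onz(n,d['pixel'],.022).round(3)) for d in eyes.pinpoint(n,'muffin2_mid')])
E
```

```text
top white [301.1 245.8] 395 [0.5554 0.0236]
top white [333.8 255. ] 396 [ 0.5316 -0.0578]
top white [291.1 278.6] 406 [0.4736 0.0477]
top white [329.  289.1] 123 [ 0.447  -0.0452]
top orange [(array([170.7, 259.4]), 20)]
espresso_cup [(array([232., 310., 261., 336.]), 0.75)]
milk_pitcher [(array([229., 133., 280., 176.]), 0.74)]
bean_jar [(array([372., 134., 401., 172.]), 0.73)]
[([463.1, 272.9], array([ 0.484, -0.374,  0.022]))]
side white [345.2 272.4] 493 [ 0.529  -0.0597]
side white [313.9 295.8] 539 [0.5528 0.0219]
side white [386.4 299.6] 63 [ 0.426  -0.0429]
side white [343.5 322.7] 601 [0.4712 0.0459]
side brown [433.5 179.7] 65 [ 0.482  -0.3772]
side brown [372.  207.1] 68 [ 0.5609 -0.2305]
side brown [433.5 223.7] 81 [ 0.4253 -0.2541]
side brown [375.4 287.3] 120 [ 0.4521 -0.044 ]
side orange []
espresso_cup [(array([351., 367., 389., 410.]), 0.87)]
milk_pitcher [(array([166., 239., 216., 310.]), 0.6)]
bean_jar [(array([258., 144., 297., 207.]), 0.86)]
[([431.3, 183.2], array([ 0.485, -0.375,  0.022])), ([253.6, 386.7], array([0.536, 0.244, 0.022]))]
```

Run:
```python
from h import *
P={}
for n,box in (('top',(310,220,500,320)),('side',(350,150,460,340))):
    im=cv2.imread(f'pics/{n}0.png'); h,s,v=cv2.split(cv2.cvtColor(im,cv2.COLOR_BGR2HSV))
    m=((h<12)|(h>172))&(s>150)&(v>(95 if n=='top' else 50))
    P[n]=[(c,a) for c,a in blobs(m,30,600,box)]
    for c,a in P[n]: print(n,c.round(1),a,onz(n,c,.036)[:2].round(4))
for c,a in P['top']:
  for d,b in P['side']:
    X=tri(c,d)
    if np.linalg.norm(proj('top',X)-c)<3: print('tri',X.round(4))
plan((.286,.611,.33),-61.4-90)
```

```text
side [433.5 179.7] 65 [ 0.481  -0.3741]
side [372.  207.1] 68 [ 0.5596 -0.2279]
side [433.5 223.7] 81 [ 0.4245 -0.2514]
side [375.4 287.3] 120 [ 0.4512 -0.042 ]
dp [  -0.     0.3 -103.5] |d| 103.0 roll -0.937 yaw now -25.1
```

Run:
```python
import cv2,numpy as np
a=cv2.imread('pics/topgrip.png');b=cv2.imread('pics/sidegrip.png');
o=np.zeros((500,800,3),np.uint8);o[:a.shape[0],:a.shape[1]]=a;o[:b.shape[0],400:400+b.shape[1]]=b[:, :400];cv2.imwrite('pics/grips.png',o)
```

```text
(no output)
```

View pics/grips.png

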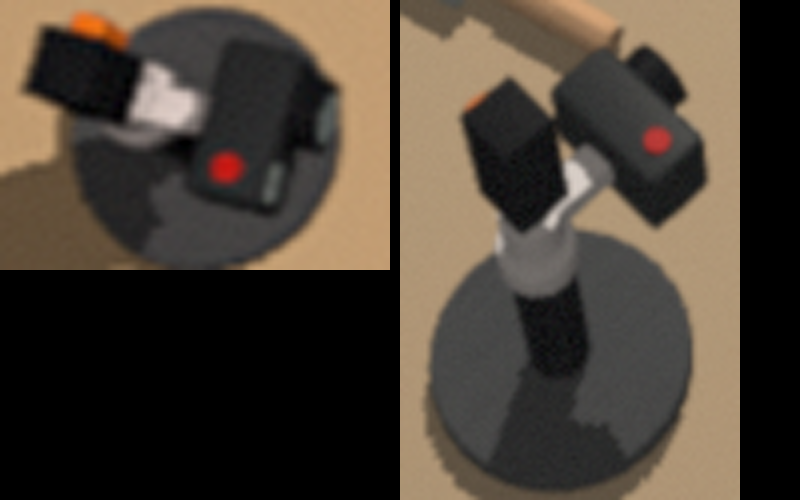

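The crop shows the orange button on the grip's far (+x) side. The camera body's long edge puts grip x at about -14° yaw. The marks form an 85 mm square with yaw -16.4°. Now I'll lift and turn the jaws to the board's diagonal.

>>> carry_out(dp=[[0,0,-30],[0,0,-30],[0,0,-25],[0,0,-20],[0,0,0]], roll=[0.16,0.16,0.16,0.154,0], gripper=[0.2,0.2,0.2,0.2,0.2], force=8)

```text
time: 1.92
eef_pos: [0.2864, 0.6119, 0.3335]
tcp_rot: [-3.139, 0.002, -1.072]
ft_force: [-0.1, -0.3, -0.4]
finger_gap: 0.0701
```

Run:
```python
from h import *
s=monitor.read_state();print(s['eef_pos'],s['qpos'].round(3) if hasattr(s['qpos'],'round') else s['qpos'],s['finger_gap'])
for t in [(.49,.15,.33),(.50,-.12,.25),(.4245,-.2514,.14)]: plan(t,-61.4)
im=cv2.imread('pics/top0.png'); hsv=cv2.cvtColor(im,cv2.COLOR_BGR2HSV); print(hsv[241,399:408].tolist(), hsv[296,412:420].tolist())
```

```text
[0.28643643 0.61192997 0.33349834] [ 1.421  0.316  0.188  0.    -1.439 -0.922] 0.07009933223441055
dp [503.   42.3   2.2] |d| 505.0 roll -0.0 yaw now -61.4
dp [745.1 162.8  81.3] |d| 767.0 roll -0.0 yaw now -61.4
dp [824.6 292.3 190.8] |d| 895.0 roll -0.0 yaw now -61.4
[[11, 201, 99], [11, 203, 102], [12, 198, 112], [12, 208, 115], [12, 201, 123], [12, 198, 129], [11, 189, 131], [12, 183, 141], [12, 177, 161]] [[11, 203, 102], [9, 184, 94], [10, 185, 106], [11, 190, 121], [12, 205, 127], [12, 201, 133], [12, 195, 141], [12, 183, 149]]
```

>>> carry_out(dp=[[56,4.7,0],[56,4.7,0],[56,4.7,0],[56,4.7,0],[56,4.7,0]], roll=[0,0,0,0,0], gripper=[0.2,0.2,0.2,0.2,0.2])

```text
time: 2.55
eef_pos: [0.3997, 0.3522, 0.3307]
tcp_rot: [3.141, -0.0, -1.069]
ft_force: [0.6, 0.6, 0.3]
finger_gap: 0.0704
```

>>> carry_out(dp=[[56,4.7,0],[56,4.7,0],[56,4.7,0],[56,4.7,0],[40,31,12]], roll=[0,0,0,0,0], gripper=[0.2,0.2,0.2,0.2,0.2])

```text
time: 3.18
eef_pos: [0.4831, 0.0968, 0.3186]
tcp_rot: [3.141, -0.0, -1.07]
ft_force: [0.6, -0.5, -0.6]
finger_gap: 0.0699
```

>>> carry_out(dp=[[40,31,12],[40,31,12],[40,31,12],[40,31,12],[40,31,12]], roll=[0,0,0,0,0], gripper=[0.2,0.2,0.2,0.2,0.2])

```text
time: 3.8
eef_pos: [0.4408, -0.1527, 0.2586]
tcp_rot: [3.141, 0.0, -1.069]
ft_force: [0.6, -0.1, 0.8]
finger_gap: 0.0703
```

Run:
```python
from h import *
s=monitor.read_state();print(s['time'],s['eef_pos'],np.round(s['qpos'],3))
P={}
for n,box in (('top',(310,220,500,320)),('side',(350,150,460,340))):
    im=cv2.imread(f'pics/{n}0.png'); h,sa,v=cv2.split(cv2.cvtColor(im,cv2.COLOR_BGR2HSV))
    m=((h<14)|(h>172))&(sa>(165 if n=='top' else 150))&(v>50)
    P[n]=[(c,a) for c,a in blobs(m,30,600,box)]
    for c,a in P[n]: print(n,c.round(1),a,onz(n,c,.036)[:2].round(4))
for c,a in P['top']:
  for d,b in P['side']:
    X=tri(c,d)
    if np.linalg.norm(proj('top',X)-c)<3 and np.linalg.norm(proj('side',X)-d)<3 and X[2]<.1: print('tri',X.round(4))
plan((.4245,-.2514,.10),-61.4)
```

```text
3.8 [ 0.44078749 -0.15267418  0.25859408] [ 0.09  -0.014 -0.375 -0.    -1.21   0.412]
top [403.2 240.6] 160 [ 0.5623 -0.2279]
top [464.1 271.9] 167 [ 0.4843 -0.3729]
top [324.  286.5] 159 [ 0.4509 -0.0333]
top [415.3 295.5] 168 [ 0.428  -0.2526]
side [433.5 180. ] 98 [ 0.4806 -0.3734]
side [371.9 207.4] 99 [ 0.5594 -0.227 ]
side [433.6 224.1] 105 [ 0.4238 -0.2503]
side [375.8 287.1] 179 [ 0.4509 -0.0429]
tri [ 0.5614 -0.2285  0.0341]
tri [ 0.4824 -0.3733  0.0359]
tri [ 0.4481 -0.0338  0.0491]
tri [ 0.4266 -0.2537  0.0319]
dp [ 78.7  61.8 158.6] |d| 188.0 roll 0.003 yaw now -61.2
```

>>> carry_out(dp=[[40.5,30.5,30],[40.5,30.5,30],[0,0,60],[0,0,55],[0,0,20]], roll=[0,0,0,0,0], gripper=[0.2,0.2,0.2,0.2,0.2])

```text
time: 4.42
eef_pos: [0.4238, -0.2512, 0.0607]
tcp_rot: [3.137, 0.004, -1.07]
ft_force: [0.0, 0.3, 0.3]
finger_gap: 0.0699
```

Run:
```python
from h import *
plan((.4262,-.2531,.008),-61.4)
im=eyes.capture('side'); cv2.imwrite('pics/s1.png',cv2.resize(im[100:340,280:560],None,fx=2.5,fy=2.5))
```

```text
dp [ 3.  -1.5 52.7] |d| 53.0 roll 0.001 yaw now -61.3
```

View pics/s1.png

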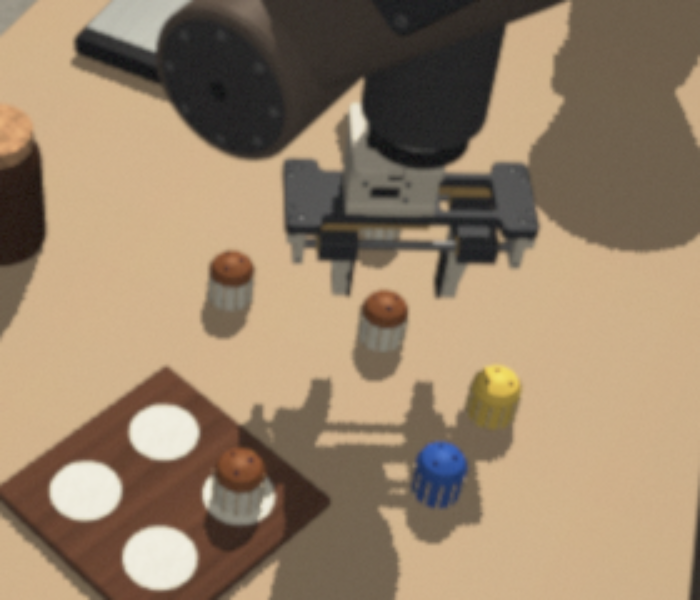

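Run:
```python
from h import *
e=monitor.read_state()['eef_pos']
f=lambda p:((proj('side',p)-[280,100])*2.5).round(1)
print(f(e), f((.4262,-.2531,.022)),f((.4262,-.2531,.044)),f((.4262,-.2531,0)))
u=np.array([.878,.479,0]); print(f(e+u*.035),f(e-u*.035))
```

```text
[388.2 291. ] [380.8 318.2] [383.9 300.7] [377.8 335.1]
[346.1 289.9] [430.4 292.1]
```

>>> carry_out(dp=[[3,-1.5,12],[0,0,20],[0,0,20],[0,0,0],[0,0,0]], roll=[0,0,0,0,0], gripper=[0.2,0.2,0.2,0.3,0.4])

```text
time: 5.1
eef_pos: [0.4305, -0.2536, 0.0135]
tcp_rot: [-3.141, -0.001, -1.071]
ft_force: [-0.2, 1.3, -0.2]
finger_gap: 0.0568
```

>>> carry_out(dp=[[0,0,0],[0,0,0],[0,0,0],[0,0,0],[0,0,0]], roll=[0,0,0,0,0], gripper=[0.5,0.6,0.7,0.7,0.7])

```text
time: 5.72
eef_pos: [0.4301, -0.2536, 0.0132]
tcp_rot: [-3.141, -0.001, -1.071]
ft_force: [-0.1, 1.1, 6.7]
finger_gap: 0.0399
```

Run:
```python
from h import *
s=monitor.read_state(); print(s['eef_pos'],s['finger_gap'],s['time'])
plan((.554,.0228,.11),-61.4)
plan((.554,.0228,.02),-61.4)
im=eyes.capture('side'); h,sa,v=cv2.split(cv2.cvtColor(im,cv2.COLOR_BGR2HSV))
for c,a in blobs(((h<14)|(h>172))&(sa>150)&(v>50),20,600,(350,150,470,340)): print(c.round(1),a,onz('side',c,.035)[:2].round(4))
```

```text
[ 0.43009303 -0.25356569  0.01324548] 0.03993576813808357 5.725
dp [-183.2 -241.2  -96.7] |d| 318.0 roll 0.0 yaw now -61.4
dp [-183.3 -241.1   -6.7] |d| 303.0 roll 0.0 yaw now -61.4
[372.2 207.7] 101 [ 0.5589 -0.2274]
[432.1 223.9] 96 [ 0.4271 -0.2502]
[375.5 287.2] 182 [ 0.4515 -0.0429]
```

>>> carry_out(dp=[[0,0,-20],[0,0,-45],[-20,-27,-32],[-35,-46,0],[-36,-48,0]], roll=[0,0,0,0,0], gripper=[0.7,0.7,0.7,0.7,0.7], force=10)

```text
time: 6.4
eef_pos: [0.4931, -0.1143, 0.1104]
tcp_rot: [-3.14, -0.001, -1.073]
ft_force: [2.0, 0.1, -0.5]
finger_gap: 0.04
```

>>> carry_out(dp=[[-36,-48,0],[-34.7,-45.2,0],[-20,-27,10],[0,0,10],[0,0,0]], roll=[0,0,0,0,0], gripper=[0.7,0.7,0.7,0.7,0.7])

```text
time: 7.02
eef_pos: [0.5534, 0.0211, 0.0885]
tcp_rot: [3.139, 0.001, -1.072]
ft_force: [-0.0, -0.4, -0.6]
finger_gap: 0.0395
```

Run:
```python
from h import *
s=monitor.read_state(); print(s['eef_pos'],s['finger_gap'],s['time'])
plan((.5547,.0215,.0258),-61.4)
im=eyes.capture('side'); cv2.imwrite('pics/s2.png',cv2.resize(im[100:400,240:520],None,fx=2,fy=2))
```

```text
[0.55335507 0.02106745 0.088497  ] 0.03952509569258289 7.025
dp [ 0.3 -1.5 62.7] |d| 63.0 roll -0.0 yaw now -61.4
```

View pics/s2.png

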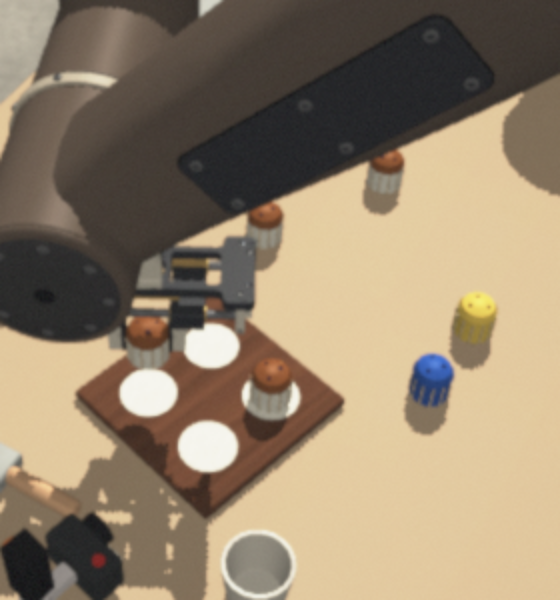

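The muffin is held upright at crop (148,345), over mark4 at (148,392). I'll lower it.

>>> carry_out(dp=[[0,-1.2,30],[0,0,20],[0,0,9],[0,0,3],[0,0,0]], roll=[0,0,0,0,0], gripper=[0.7,0.7,0.7,0.7,0.7])

```text
time: 7.7
eef_pos: [0.5559, 0.0219, 0.0282]
tcp_rot: [-3.141, -0.0, -1.072]
ft_force: [-0.1, 0.1, 0.0]
finger_gap: 0.0395
```

>>> carry_out(dp=[[0,0,2],[0,0,1],[0,0,0],[0,0,0],[0,0,0]], roll=[0,0,0,0,0], gripper=[0.7,0.7,0.5,0.35,0.35])

```text
time: 8.32
eef_pos: [0.5556, 0.0221, 0.0245]
tcp_rot: [3.142, 0.0, -1.072]
ft_force: [-0.1, -0.2, 0.5]
finger_gap: 0.0552
```

>>> carry_out(dp=[[0,0,0],[0,0,-20],[0,0,-45],[0,0,-30],[0,0,0]], roll=[0,0,0,0,0], gripper=[0.3,0.3,0.3,0.3,0.3])

```text
time: 8.95
eef_pos: [0.5573, 0.0226, 0.1223]
tcp_rot: [-3.137, -0.001, -1.071]
ft_force: [0.5, -0.3, -0.1]
finger_gap: 0.0611
```

Run:
```python
from h import *
plan((.5610,-.2288,.11),-61.4)
plan((.5610,-.2288,.013),-61.4)
im=eyes.capture('side'); h,sa,v=cv2.split(cv2.cvtColor(im,cv2.COLOR_BGR2HSV))
for c,a in blobs(((h<14)|(h>172))&(sa>150)&(v>50),20,600,(290,150,470,340)): print(c.round(1),a,onz('side',c,.048)[:2].round(4),onz('side',c,.036)[:2].round(4))
```

```text
dp [222.5 117.2  11.9] |d| 252.0 roll 0.0 yaw now -61.4
dp [222.4 117.7 108.9] |d| 274.0 roll 0.0 yaw now -61.4
[433. 180.] 93 [ 0.4775 -0.3606] [ 0.4815 -0.3729]
[372.9 207. ] 93 [ 0.5531 -0.2186] [ 0.5582 -0.2291]
[312.8 285.4] 180 [0.553  0.0233] [0.5581 0.016 ]
[375.7 287. ] 176 [ 0.4476 -0.0349] [ 0.4512 -0.043 ]
```

Muffin one is on mark4 within 1–2 mm. Next is muffin A.

>>> carry_out(dp=[[35,18,0],[55,29,0],[55,29,0],[50,26.5,10],[27.5,14.5,25]], roll=[0,0,0,0,0], gripper=[0.2,0.2,0.2,0.2,0.2])

```text
time: 9.62
eef_pos: [0.5592, -0.2319, 0.0838]
tcp_rot: [-3.141, -0.0, -1.074]
ft_force: [0.1, 1.1, -0.2]
finger_gap: 0.0702
```

>>> carry_out(dp=[[0,0,20],[0,0,0],[0,0,0],[0,0,0],[0,0,0]], roll=[0,0,0,0,0], gripper=[0.2,0.2,0.2,0.2,0.2])

```text
time: 10.25
eef_pos: [0.5599, -0.2289, 0.0654]
tcp_rot: [-3.14, -0.001, -1.071]
ft_force: [-0.5, -0.0, 0.5]
finger_gap: 0.0699
```

Run:
```python
from h import *
plan((.5610,-.2288,.013),-61.4)
```

```text
dp [ 0.4 -1.  52.4] |d| 52.0 roll 0.001 yaw now -61.4
```

>>> carry_out(dp=[[0.5,-1,25],[0,0,20],[0,0,7],[0,0,0],[0,0,0]], roll=[0,0,0,0,0], gripper=[0.2,0.2,0.2,0.3,0.4], force=8)

```text
time: 10.88
eef_pos: [0.5611, -0.2293, 0.0135]
tcp_rot: [-3.14, -0.001, -1.071]
ft_force: [-1.0, -0.6, 0.1]
finger_gap: 0.0568
```

>>> carry_out(dp=[[0,0,0],[0,0,0],[0,0,0],[0,0,0],[0,0,0]], roll=[0,0,0,0,0], gripper=[0.5,0.6,0.7,0.7,0.7])

```text
time: 11.5
eef_pos: [0.5608, -0.2293, 0.0131]
tcp_rot: [-3.141, -0.001, -1.072]
ft_force: [-0.3, 0.3, 6.0]
finger_gap: 0.0398
```

Run:
```python
from h import *
s=monitor.read_state(); print(s['eef_pos'],s['finger_gap'])
plan((.530,-.0588,.11),-61.4)
```

```text
[ 0.56079819 -0.22928397  0.01307018] 0.03978447116565826
dp [-164.4  -54.6  -97. ] |d| 199.0 roll 0.0 yaw now -61.4
```

>>> carry_out(dp=[[0,0,-20],[0,0,-45],[-35,-12,-25],[-52,-17.3,0],[-50,-16.5,0]], roll=[0,0,0,0,0], gripper=[0.7,0.7,0.7,0.7,0.7], force=10)

```text
time: 12.12
eef_pos: [0.5346, -0.0858, 0.1027]
tcp_rot: [-3.141, 0.0, -1.073]
ft_force: [-0.1, 0.2, -0.5]
finger_gap: 0.0397
```

>>> carry_out(dp=[[-27.4,-8.8,5],[0,0,25],[0,0,20],[0,0,10],[0,0,0]], roll=[0,0,0,0,0], gripper=[0.7,0.7,0.7,0.7,0.7])

```text
time: 12.75
eef_pos: [0.5293, -0.059, 0.042]
tcp_rot: [3.14, 0.0, -1.072]
ft_force: [0.8, -0.1, -0.5]
finger_gap: 0.0398
```

Run:
```python
from h import *
s=monitor.read_state(); print(s['eef_pos'],s['finger_gap'])
plan((.530,-.0588,.025),-61.4)
```

```text
[ 0.52925568 -0.05896552  0.04195722] 0.0397876712593631
dp [ 0.2 -0.8 17. ] |d| 17.0 roll -0.0 yaw now -61.4
```

>>> carry_out(dp=[[0,0,10],[0,0,4],[0,0,3],[0,0,0.5],[0,0,0]], roll=[0,0,0,0,0], gripper=[0.7,0.7,0.7,0.7,0.7])

```text
time: 13.38
eef_pos: [0.5299, -0.0587, 0.0252]
tcp_rot: [-3.141, -0.0, -1.072]
ft_force: [-0.1, -0.5, -0.3]
finger_gap: 0.0396
```

>>> carry_out(dp=[[0,0,0],[0,0,0],[0,0,0],[0,0,-20],[0,0,-45]], roll=[0,0,0,0,0], gripper=[0.5,0.35,0.35,0.3,0.3])

```text
time: 14.0
eef_pos: [0.5281, -0.059, 0.089]
tcp_rot: [3.137, 0.001, -1.072]
ft_force: [1.2, -0.1, 0.7]
finger_gap: 0.0612
```

Run:
```python
from h import *
s=monitor.read_state(); print(s['eef_pos'],s['finger_gap'])
plan((.4822,-.3735,.11),-61.4)
```

```text
[ 0.52813025 -0.05904232  0.0890264 ] 0.06124641247099548
dp [254.2 190.8 -20.5] |d| 318.0 roll -0.0 yaw now -61.4
```

>>> carry_out(dp=[[30,22.5,-20],[48,36,0],[49,37,0],[49,37,0],[46,34,0]], roll=[0,0,0,0,0], gripper=[0.2,0.2,0.2,0.2,0.2], force=8)

```text
time: 14.62
eef_pos: [0.4893, -0.3353, 0.1102]
tcp_rot: [-3.141, -0.0, -1.072]
ft_force: [1.3, -0.0, 0.4]
finger_gap: 0.0699
```

>>> carry_out(dp=[[32,24,10],[0,0,30],[0,0,5],[0,0,0],[0,0,0]], roll=[0,0,0,0,0], gripper=[0.2,0.2,0.2,0.2,0.2])

```text
time: 15.25
eef_pos: [0.485, -0.3727, 0.0663]
tcp_rot: [-3.141, -0.001, -1.071]
ft_force: [0.2, -0.3, -0.3]
finger_gap: 0.0698
```

Run:
```python
from h import *
s=monitor.read_state(); print(s['eef_pos'],s['finger_gap'])
plan((.4822,-.3735,.013),-61.4)
im=eyes.capture('side'); h,sa,v=cv2.split(cv2.cvtColor(im,cv2.COLOR_BGR2HSV))
for c,a in blobs(((h<14)|(h>172))&(sa>150)&(v>50),20,600,(290,150,470,340)): print(c.round(1),a,onz('side',c,.048)[:2].round(4),onz('side',c,.036)[:2].round(4))
```

```text
[ 0.48498847 -0.37270846  0.06631484] 0.06977442962152497
dp [-0.7  2.9 53.3] |d| 53.0 roll 0.001 yaw now -61.3
[433.3 179.9] 91 [ 0.4769 -0.3611] [ 0.4809 -0.3733]
[345.6 261.4] 162 [ 0.5285 -0.0597] [ 0.5332 -0.0681]
[312.7 285.3] 183 [0.5533 0.0232] [0.5583 0.016 ]
[375.5 287. ] 175 [ 0.4478 -0.0347] [ 0.4515 -0.0428]
```

Mark3 is done, about 2 mm off. Now the third muffin.

>>> carry_out(dp=[[-0.7,2.5,25],[0,0,20],[0,0,8],[0,0,0],[0,0,0]], roll=[0,0,0,0,0], gripper=[0.2,0.2,0.2,0.3,0.4])

```text
time: 15.92
eef_pos: [0.4822, -0.3737, 0.0131]
tcp_rot: [-3.141, -0.001, -1.071]
ft_force: [0.2, -0.3, 0.6]
finger_gap: 0.0565
```

>>> carry_out(dp=[[0,0,0],[0,0,0],[0,0,0],[0,0,0],[0,0,0]], roll=[0,0,0,0,0], gripper=[0.5,0.6,0.7,0.7,0.7])

```text
time: 16.55
eef_pos: [0.4818, -0.3737, 0.0126]
tcp_rot: [-3.141, -0.001, -1.072]
ft_force: [-0.5, 1.9, 5.0]
finger_gap: 0.0396
```

Run:
```python
from h import *
s=monitor.read_state(); print(s['eef_pos'],s['finger_gap'])
plan((.4724,.0468,.13),-61.4)
```

```text
[ 0.48181067 -0.37366587  0.01258983] 0.03963272844638165
dp [-373.6 -193.1 -117.6] |d| 437.0 roll 0.0 yaw now -61.4
```

>>> carry_out(dp=[[0,0,-20],[0,0,-50],[-25,-13,-47],[-48,-25,0],[-52,-27,0]], roll=[0,0,0,0,0], gripper=[0.7,0.7,0.7,0.7,0.7], force=10)

```text
time: 17.18
eef_pos: [0.4785, -0.2316, 0.1294]
tcp_rot: [-3.141, -0.0, -1.073]
ft_force: [0.6, 0.4, -0.2]
finger_gap: 0.0392
```

>>> carry_out(dp=[[-52,-27,0],[-52,-27,0],[-52,-27,0],[-52,-27,0],[-40.6,-20,0]], roll=[0,0,0,0,0], gripper=[0.7,0.7,0.7,0.7,0.7])

```text
time: 17.8
eef_pos: [0.4717, 0.049, 0.1291]
tcp_rot: [-3.141, 0.0, -1.071]
ft_force: [0.3, 0.8, -0.3]
finger_gap: 0.0395
```

>>> carry_out(dp=[[0,0,30],[0,0,30],[0,0,20],[0,0,10],[0,0,0]], roll=[0,0,0,0,0], gripper=[0.7,0.7,0.7,0.7,0.7])

```text
time: 18.42
eef_pos: [0.4718, 0.0466, 0.0386]
tcp_rot: [3.14, -0.0, -1.072]
ft_force: [0.4, -0.5, -0.3]
finger_gap: 0.0399
```

Run:
```python
from h import *
s=monitor.read_state(); print(s['eef_pos'],s['finger_gap'])
plan((.4724,.0468,.0246),-61.4)
```

```text
[0.47181021 0.04664114 0.03864976] 0.03988542202820983
dp [ 0.1 -0.6 14. ] |d| 14.0 roll -0.0 yaw now -61.4
```

>>> carry_out(dp=[[0,0,8],[0,0,4],[0,0,2],[0,0,0.5],[0,0,0]], roll=[0,0,0,0,0], gripper=[0.7,0.7,0.7,0.7,0.7])

```text
time: 19.05
eef_pos: [0.4722, 0.0469, 0.0247]
tcp_rot: [-3.141, -0.0, -1.072]
ft_force: [0.6, -0.8, 0.1]
finger_gap: 0.0398
```

>>> carry_out(dp=[[0,0,0],[0,0,0],[0,0,0],[0,0,-20],[0,0,-55]], roll=[0,0,0,0,0], gripper=[0.5,0.35,0.35,0.3,0.3])

```text
time: 19.68
eef_pos: [0.4703, 0.046, 0.0983]
tcp_rot: [3.135, 0.0, -1.072]
ft_force: [1.7, 0.1, -0.1]
finger_gap: 0.0613
```

>>> carry_out(dp=[[0,0,-60],[0,0,-60],[0,0,-60],[0,0,-30],[0,0,0]], roll=[0,0,0.15,0.15,0.15], gripper=[0.2,0.2,0.2,0.2,0.2])

```text
time: 20.3
eef_pos: [0.4732, 0.0472, 0.3126]
tcp_rot: [-3.136, 0.002, -1.527]
ft_force: [0.1, 0.9, -1.3]
finger_gap: 0.07
```

Run:
```python
from h import *
s=monitor.read_state(); print(s['eef_pos'],s['finger_gap'],s['time'],np.round(s['qpos'],2))
im=eyes.capture('side'); h,sa,v=cv2.split(cv2.cvtColor(im,cv2.COLOR_BGR2HSV)); cv2.imwrite('pics/s3.png',im)
for c,a in blobs(((h<14)|(h>172))&(sa>150)&(v>50),20,600,(290,150,470,340)): print(c.round(1),a,onz('side',c,.048)[:2].round(4))
# stand: from first top/side pictures
t=cv2.imread('pics/top0.png'); cv2.imwrite('pics/tg.png',cv2.resize(t[252:302,152:222],None,fx=11,fy=11,interpolation=2))
print('foot centre from crop ellipse', onz('top',(155+205/6,255+138/6),.01)[:2].round(4), onz('side',(225+(562-400)/4,345+360/4),.01)[:2].round(4))
print('red', [(n,c.round(1)) for n,p in (('top',t),('side',cv2.imread('pics/side0.png'))) for c,a in blobs((p[...,2]>150)&(p[...,1]<70)&(p[...,0]<70),2,60,(150,250,310,400))])
cv2.imwrite('pics/tn.png',eyes.capture('top'))
```

```text
[0.47319897 0.04724327 0.31262755] 0.07003031354479321 20.3 [ 0.52 -0.03 -0.27  0.   -1.33 -0.47]
[345.6 261.2] 162 [ 0.5286 -0.0602]
[312.7 285.2] 186 [0.5534 0.023 ]
[375.7 287. ] 181 [ 0.4474 -0.0349]
[344.  311.8] 196 [0.471  0.0451]
foot centre from crop ellipse [0.4767 0.2992] [0.4724 0.3009]
red [('top', array([192.3, 282.5])), ('side', array([288.7, 379.6]))]
```

View pics/tg.png

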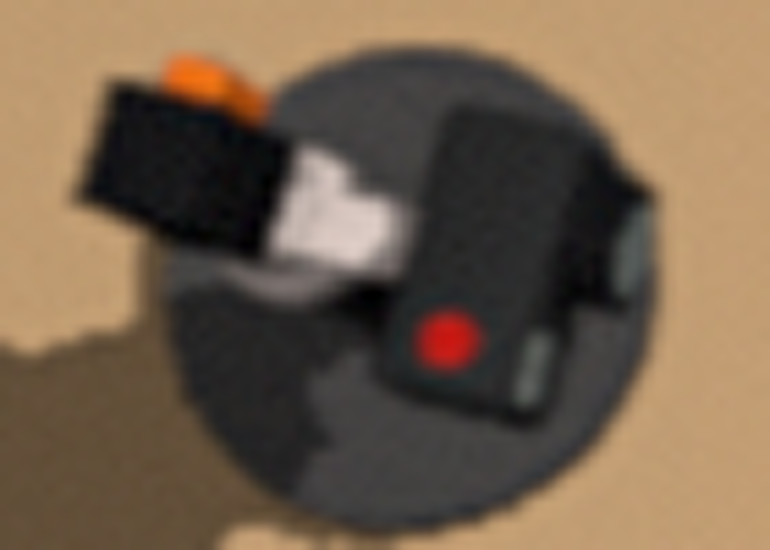

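View pics/s3.png

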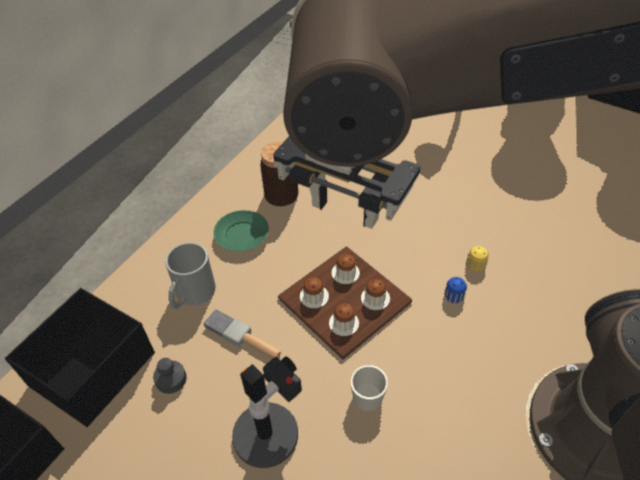

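All four muffins stand on their marks, at pixels (345,268), (313,292), (376,293) and (344,318). The bystanders haven't moved. Next I'll work out the grip pose.

Run:
```python
from h import *
T=lambda x,y,z:onz('top',(152+x/11,252+y/11),z)[:2]
S=lambda x,y,z:onz('side',(225+(x-400)/4,345+y/4),z)[:2]
ang=lambda a,b:np.degrees(np.arctan2(*(b-a)[::-1])).round(1)
print('cam edge',ang(T(385,370,.152),T(450,105,.152)),'grip left',ang(T(80,200,.215),T(110,80,.215)))
c=[S(463,118,.215),S(510,78,.215),S(555,120,.215),S(510,165,.215)]
print('side top corners',np.round(c,4).tolist(),'centre',np.mean(c,0).round(4),ang(c[3],c[0]),ang(c[2],c[1]))
print('left mid top',T(95,140,.215).round(4))
r=tri(np.array([192.3,282.5]),np.array([288.7,379.6])); print('red',r.round(4))
a=tri((170.4,269.5),(252.7,386.8)); print('grip tri',a.round(4))
a=tri((198.5,275.7),(280.8,379.6)); print('cam tri',a.round(4))
for q in ('grip_mid','button_face','camera_mid'):
    for n in ('top','side'):
        z=.185 if q!='camera_mid' else .132
        if n=='top' and q=='grip_mid': eyes.capture('top')
        print(q,n,[(np.round(d['pixel'],1),round(d['confidence'],2),onz(n,d['pixel'],z)[:2].round(4)) for d in eyes.pinpoint(n,q)[:2]])
plan((.474,.299,.3126),-104)
```

```text
cam edge -11.4 grip left -11.1
side top corners [[0.4873, 0.3072], [0.4824, 0.286], [0.4591, 0.2913], [0.4625, 0.3133]] centre [0.4728 0.2994] -13.9 -12.7
left mid top [0.4792 0.3095]
red [0.447  0.2553 0.1546]
grip tri [0.4757 0.2998 0.1765]
cam tri [0.4669 0.2495 0.125 ]
grip_mid top []
grip_mid side [(array([253.6, 383.1]), 0.59, array([0.4759, 0.2978]))]
button_face top []
button_face side []
camera_mid top [(array([198.2, 276.2]), 0.45, array([0.4652, 0.2486]))]
camera_mid side [(array([281.9, 385.3]), 0.96, array([0.4572, 0.2593]))]
dp [-251.8  -14.6   -3.5] |d| 252.0 roll 0.295 yaw now -87.1
```

>>> carry_out(dp=[[-45,-2.6,0],[-55,-3.2,0],[-56,-3.2,0],[-56,-3.2,0],[-39.8,-2.4,0]], roll=[0,0,0,0,0], gripper=[0.1,0.1,0.1,0.1,0.1])

```text
time: 21.38
eef_pos: [0.4741, 0.3014, 0.3091]
tcp_rot: [3.141, -0.001, -1.52]
ft_force: [1.1, -0.2, 1.1]
finger_gap: 0.0788
```

>>> carry_out(dp=[[0,0,20],[0,0,20],[0,0,20],[0,0,10],[0,0,0]], roll=[0.13,0.139,0,0,0], gripper=[0.1,0.1,0.1,0.1,0.1])

```text
time: 22.0
eef_pos: [0.4743, 0.2989, 0.239]
tcp_rot: [3.141, -0.001, -1.79]
ft_force: [-0.2, 0.0, -0.1]
finger_gap: 0.0786
```

Run:
```python
from h import *
plan((.474,.2995,.166),-102.5)
s=monitor.read_state(); e=s['eef_pos']; y=s['tcp_rot'][2]; u=np.array([np.sin(y),-np.cos(y),0])
im=eyes.capture('side'); x0,y0=150,260
for p,c in ((e,(0,255,0)),(e+u*.0396,(0,255,255)),(e-u*.0396,(0,255,255))): cv2.circle(im,tuple(int(round(k)) for k in proj('side',p)),1,c,-1)
cv2.imwrite('pics/s4.png',cv2.resize(im[y0:y0+200,x0:x0+240],None,fx=3,fy=3,interpolation=2))
```

```text
dp [-0.6  0.4 73. ] |d| 73.0 roll -0.001 yaw now -102.6
```

View pics/s4.png

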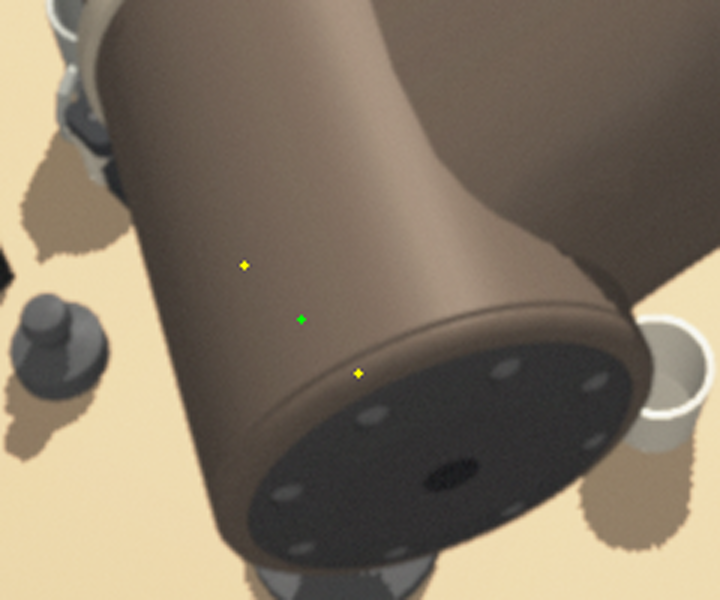

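The arm hides the stand at (300,320), but clearance is about 20 mm per side. I'll descend while watching the force.

>>> carry_out(dp=[[-0.6,0,20],[0,0,20],[0,0,18],[0,0,10],[0,0,4]], roll=[0,0,0,0,0], gripper=[0.1,0.1,0.1,0.1,0.1])

```text
time: 22.68
eef_pos: [0.4748, 0.2998, 0.1678]
tcp_rot: [-3.141, 0.0, -1.791]
ft_force: [-0.1, 0.2, -0.7]
finger_gap: 0.0792
```

>>> carry_out(dp=[[0,0,0],[0,0,0],[0,0,0],[0,0,0],[0,0,0]], roll=[0,0,0,0,0], gripper=[0.25,0.4,0.45,0.5,0.52], force=5)

```text
time: 23.3
eef_pos: [0.4749, 0.2997, 0.1678]
tcp_rot: [-3.141, 0.0, -1.791]
ft_force: [0.6, 0.0, 0.7]
finger_gap: 0.043
```

>>> carry_out(dp=[[0,0,0],[0,0,0],[0,0,0],[0,0,0],[0,0,0]], roll=[0,0,0,0,0], gripper=[0.55,0.57,0.6,0.6,0.6])

```text
time: 23.92
eef_pos: [0.4748, 0.2998, 0.1678]
tcp_rot: [-3.141, 0.0, -1.791]
ft_force: [3.3, -1.3, 2.4]
finger_gap: 0.0354
```

Lateral force 3.3 N at half-gap 17.7 mm fits a centred grip with the button partly in. I'll clamp.

>>> carry_out(dp=[[0,0,0],[0,0,0],[0,0,0],[0,0,0],[0,0,0]], roll=[0,0,0,0,0], gripper=[0.65,0.7,0.8,0.8,0.8], force=30)

```text
time: 24.55
eef_pos: [0.4761, 0.2996, 0.1678]
tcp_rot: [-3.139, 0.001, -1.791]
ft_force: [13.3, -2.5, -0.9]
finger_gap: 0.0259
```

>>> carry_out(dp=[[0,-1,0],[0,-1,0],[0,0,-5],[0,0,-8],[0,0,-10]], roll=[0,0,0,0,0], gripper=[0.8,0.8,0.8,0.8,0.8], force=35)

```text
time: 25.18
eef_pos: [0.4761, 0.2995, 0.1897]
tcp_rot: [3.141, -0.0, -1.791]
ft_force: [4.4, 2.6, -7.3]
finger_gap: 0.0261
```

>>> carry_out(dp=[[0,0,-12],[0,0,-12],[0,0,-12],[0,0,-12],[0,0,-12]], roll=[0,0,0,0,0], gripper=[0.8,0.8,0.8,0.8,0.8])

```text
time: 25.8
eef_pos: [0.4761, 0.2995, 0.2495]
tcp_rot: [3.14, -0.0, -1.791]
ft_force: [7.1, 2.5, -8.4]
finger_gap: 0.0262
```

>>> carry_out(dp=[[0,0,-8],[0,0,-6],[0,0,-3],[0,0,-1.5],[0,0,0]], roll=[0,0,0,0,0], gripper=[0.8,0.8,0.8,0.8,0.8])

```text
time: 26.42
eef_pos: [0.4761, 0.2995, 0.2678]
tcp_rot: [3.14, -0.001, -1.791]
ft_force: [4.6, 3.1, -6.1]
finger_gap: 0.0262
```

>>> carry_out(dp=[[0,0,-1],[0,0,-0.5],[0,0,0],[0,0,0],[0,0,0]], roll=[0,0,0,0,0], gripper=[0.8,0.8,0.8,0.8,0.8])

```text
time: 27.05
eef_pos: [0.476, 0.2995, 0.2679]
tcp_rot: [3.14, -0.001, -1.791]
ft_force: [8.5, 2.7, -15.1]
finger_gap: 0.0261
```

Run:
```python
from h import *
s=monitor.read_state(); print(s['eef_pos'],s['finger_gap'],s['time'],s['ft_force'])
im=eyes.capture('side'); h,sa,v=cv2.split(cv2.cvtColor(im,cv2.COLOR_BGR2HSV)); cv2.imwrite('pics/s5.png',im)
for c,a in blobs(((h<14)|(h>172))&(sa>150)&(v>50),20,600,(290,150,470,340)): print(c.round(1),a,onz('side',c,.048)[:2].round(4))
cv2.imwrite('pics/t5.png',eyes.capture('top'))
```

```text
[0.476014   0.29948306 0.26789352] 0.026067635737919113 27.05 [  8.51423275   2.70547026 -15.11736664]
```

View pics/s5.png

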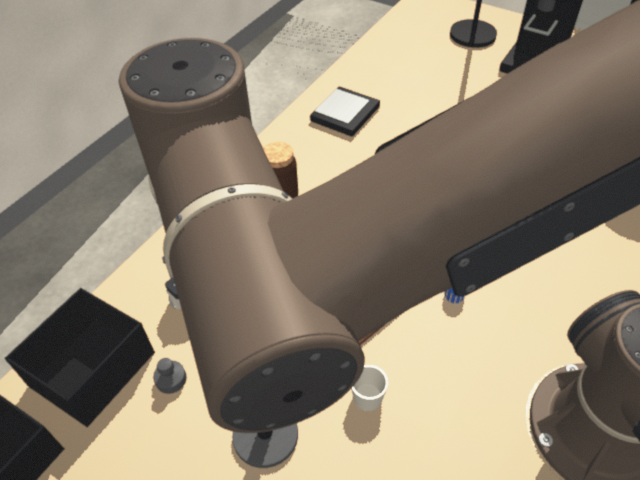

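The side view is blocked by the arm; only the stand's foot shows, at (265,440). Travel reads exactly 100 mm and the pull rose from 6 to 15 N without motion, so the mast is on the end stop. I'll check the muffins from the top.

View pics/t5.png

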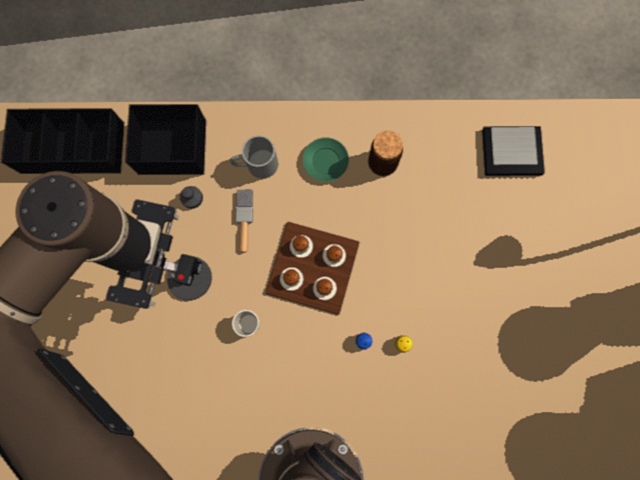

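The top view shows all four muffins centred on their marks at (301,245), (334,255), (291,279) and (324,288). The bystanders are in place and the mast is held. Handing in.

```bash
python3 -c "
from workcell import job, monitor
print(job.hand_in()); s=monitor.read_state(); print(s['eef_pos'],s['ft_force'],s['finger_gap'])"
```

```text
the job is handed in; nothing more can be done
None
the job is handed in; nothing more can be done
```

I set the three loose muffins on marks 4, 3 and 2. Then I clamped the stand's grip with the button squeezed flush and pulled the mast up to its second stop. The job was handed in at about 27 s with the mast still gripped.

- **Muffins:** side-camera measurements put each muffin within about 3 mm of its mark. The last top picture shows all four upright and centred, with the bystanders where they were.
- **Mast:** the finger gap was 26 mm, the grip's own width, so the button was fully in. The tool rose 100.1 mm, and the pull then grew from 6 to 15 N with no further motion, which fits the end stop.
- **Not confirmed:** the arm hid the muffins from the side camera at the end, so the final muffin check rests on the top view alone. It also hid the grip, so the clamping was judged by force and finger gap rather than seen. A sideways load of about 8 N stayed on the grip. No state could be read after hand-in.

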